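# Count off the bays and load the third

## Robot

A 6-joint arm with a two-finger parallel gripper is mounted at the origin on the work surface. World frame = base frame: x ahead of the robot, y to its left, z up, the work surface at z = 0. Lengths are in mm, angles in degrees, forces in N, time in s.
With the tool pointing down it reaches from about 350 to 850 mm from the base axis. Payload 8.1 kg.
Tool frame: the origin (TCP) lies midway between the tips of the shut fingers; the grasp point (between the pads) lies 19 mm behind it (r.grip_depth is the distance from the TCP to the grasp point, in mm); z points along the fingers, y is the direction in which the jaws open and shut (so a half turn about z gives the same grasp; the last joint's range is limited). The gripper opens to 85 mm and grips with 20 to 120 N. Pads are 22 mm wide; open, the fingers measure 114 mm over their backs; the gripper's body (76 mm by 85 mm) begins 54 mm behind the grasp point. The pads swing forward as they close: fully open they stand 13 mm farther back than shut.
Start: joints at [-73.763, 7.471, 85.268, -0, 87.261, -4.893], TCP at [216.318, -559.653, 231.292] pointing down, gripper open.
Joint ranges: [-169.43, 169.43], [-51.17, 129.36], [1.28, 143.12], [-76.62, 256.62], [0, 156.53], [-152.29, 152.29]. Speed limits (degrees/s): [136.94, 136.94, 159.86, 180, 180, 180].

## Interface

Orientations are given as [roll, pitch, yaw] about the fixed x, y, z axes, in that order (R = Rz(yaw) Ry(pitch) Rx(roll)).
In Python, from bench import r, imaging gives the robot as it stands.
- The arm moves only by the shell command python3 -m creep 'ROWS' [FORCE]. ROWS is text: rows parted by semicolons, each of 7 numbers parted by spaces: the shift along the tool's x, y, z in cm, then the turn, a rotation vector about the tool's x, y, z in degrees, then the finger opening in cm, from 0 to 8.54. In form: dx dy dz ax ay az gripper; .... A call has 1 to 20 rows; each row is the pose to reach, as a shift and turn from the pose measured when the call began, along the tool's axes at that moment; what a row does not reach only later rows make up. A row lasts 1/10 s, in which the tool goes at most 50 mm and 8.59 degrees, less where a joint would pass 70% of its speed; a pose out of reach is approached as far as the arm can. A call with a gripper value outside its range is refused whole. The fingers move at their own pace and stop on an object; FORCE is the grip in N (left out, the last holds). Time passes only in rows, so rows that repeat a pose let the fingers close. It gives the time, the measured TCP pose, the force and the opening at its end, in the units of the state.
- r.sense(): the state, without advancing time (a new reading comes with each control period).
- imaging.snapshot(name): name is "scene" or "top" or "wrist"; returns the picture (400x640x3 uint8, red, green, blue); there is no depth.
- imaging.camera_info(name): a dict with "camera_matrix" (3x3 intrinsics, pixels), "R" (3x3) and "t" (3): a world point X has camera coordinates R X + t. Camera axes: x right, y down, z forward; pixel columns grow to the right and rows downward; lengths in mm; the calibration is good to about 2 mm. The wrist camera is an equidistant fisheye: a pixel r from the principal point sees the ray r / f radians off the axis. A picture is of the moment at which its call begins: read the wrist's pose just before it. camera_info takes no time and is no camera call; for the wrist camera it gives the pose at the moment of the call.
- r.hand_in(): hands the job in, once; it reports no verdict.
The state is a dict: "time": time; "joint_pos": joint angles; "qd": joint speeds; "joint_efforts": joint torques, N m; "tool_pos": TCP position; "tcp_rot": TCP orientation; "ft_force": force on the tool from outside, world axes, zero at the start; "wrist_torque": the same for the moment, N m; "finger_gap": finger opening in mm.
Only numpy, scipy, OpenCV 4.12 (cv2) and the standard library are available. Lean on these libraries where they do the work, as an engineer would, in place of code of your own. Each camera call takes 0.05 s, during which the arm holds its last target.

## Task

Starting from the end of the rack with the tall round post, run the closed fingertips along the top of its back rail so that they push down the spring keys of the first, second and third bays one after another, staying low on the rail in between and never pressing the fourth or fifth. Then push the tall black roller that stands in front of the rack along the table into that third bay until it is fully home against the back, upright all the way and never lifted. Leave the other things where they are and finish with the hand clear of everything.

Things in the scene. Friction and masses are not known exactly. Their poses are not given: they have to be found in the camera images.
- rack: Fixed rack of five bays in a row, pitch 58 mm. Origin at table height, middle of bay 3, on the stop face at the back of the bay; x points into the bays (roughly away from the robot, yaw varies), y along the row to the robot's left, z up. Bays 1 to 5 have their middles at y 116, 58, 0, -58, -116 mm. The back rail behind them is a flat-topped wall, x 0 to 24, 302 long, 50 mm tall.
- post_top (a point): Top of the round steel post, 20 mm thick and 85 mm tall, at the left end of the rack's back rail (rack x 12, y 165 mm): bays are counted from it.
- bay3_mouth (a point): Middle of the mouth of bay 3 at table height, 47 mm in front of the stop face. The six dividers between and beside the bays are upright, 6 mm thick, 34 mm tall, and reach from the stop face to the mouth; each bay is 52 mm wide, open to the front and top, floored by the table.
- roller: The tall black rubber roller standing on end alone on the table, in front of (on the robot's side of) the rack: 44 mm across, 45 mm tall, with a steel stub 12 mm across and 10 mm tall on top; 0.14 to 0.28 kg. Origin at the centre of its underside, z along its axis.
- bay3_home (a point): Where the centre of the roller's underside is when it stands fully home in bay 3: in the middle of the bay, 22 mm in front of the stop face, at table height.
- key1 (a joint): Travel in m of the spring key of bay 1: 0 up, 0.004 fully down (flush with the rail's top). It is a rounded steel hump in the top of the back rail behind bay 1, 14 mm across the rail, 20 mm along it, standing 4 mm above the rail; it sinks under a light push (0.25 to 1.3 N) or under a fingertip that slides over it, and counts from 0.001.
- key2 (a joint): Travel in m of the spring key of bay 2: 0 up, 0.004 fully down (flush with the rail's top). It is a rounded steel hump in the top of the back rail behind bay 2, 14 mm across the rail, 20 mm along it, standing 4 mm above the rail; it sinks under a light push (0.25 to 1.3 N) or under a fingertip that slides over it, and counts from 0.001.
- key3 (a joint): Travel in m of the spring key of bay 3: 0 up, 0.004 fully down (flush with the rail's top). It is a rounded steel hump in the top of the back rail behind bay 3, 14 mm across the rail, 20 mm along it, standing 4 mm above the rail; it sinks under a light push (0.25 to 1.3 N) or under a fingertip that slides over it, and counts from 0.001.
- key4 (a joint): Travel in m of the spring key of bay 4: 0 up, 0.004 fully down (flush with the rail's top). It is a rounded steel hump in the top of the back rail behind bay 4, 14 mm across the rail, 20 mm along it, standing 4 mm above the rail; it sinks under a light push (0.25 to 1.3 N) or under a fingertip that slides over it, and counts from 0.001.
- key5 (a joint): Travel in m of the spring key of bay 5: 0 up, 0.004 fully down (flush with the rail's top). It is a rounded steel hump in the top of the back rail behind bay 5, 14 mm across the rail, 20 mm along it, standing 4 mm above the rail; it sinks under a light push (0.25 to 1.3 N) or under a fingertip that slides over it, and counts from 0.001.
- key1_at (a point): Top of the hump of key 1 when up: on the rail's centre line, 54 mm above the table.
- key2_at (a point): Top of the hump of key 2 when up: on the rail's centre line, 54 mm above the table.
- key3_at (a point): Top of the hump of key 3 when up: on the rail's centre line, 54 mm above the table.
- parked_roller: Bystander: a short black roller, 44 mm across, 30 mm tall, standing in bay 2 or bay 5; origin at the centre of its underside.
- parked_bush: Bystander: a stepped brass bush, 40 mm across, 28 mm tall, standing in bay 2 or bay 5; origin at the centre of its underside.
- grease_jar: Bystander: jar 56 mm across, 58 mm tall, left of the rack's front; origin at the centre of its underside.
- bearing: Bystander: flat steel ring 60 mm across, 16 mm tall, right of the rack's front; origin at the centre of its underside.
- screwdriver: Bystander: screwdriver lying behind the rack; origin under its middle.
- motor: Bystander: small square motor, 42 mm wide, 40 mm tall plus a 20 mm shaft standing up, behind the rack; origin at the centre of its underside.
- coupling: Bystander: aluminium cylinder 26 mm across, 35 mm tall, right of the rack's front; origin at the centre of its underside.
Things that resemble listed ones, but are neither listed nor needed, are in the scene too. What is shaped like the roller but purple is not meant.

How it is judged (in metres and radians):
On the way, in this order (a step that is already met when the one before it is completed fails the run):
1. key 1 is pushed down (value of joint key1 above 0.001 m).
2. the fingers pass low along the rail from key 1 to key 2 (y of the grasp point in the frame of rack between 0.078 and 0.096 m and x of the grasp point in the frame of rack between -0.02 and 0.045 m and z of the grasp point in the frame of rack below 0.1 m).
3. key 2 is pushed down (value of joint key2 above 0.001 m).
4. the fingers pass low along the rail from key 2 to key 3 (y of the grasp point in the frame of rack between 0.02 and 0.038 m and x of the grasp point in the frame of rack between -0.02 and 0.045 m and z of the grasp point in the frame of rack below 0.1 m).
5. key 3 is pushed down (value of joint key3 above 0.001 m).
6. the roller is home in bay 3 (horizontal distance between roller and bay3_home below 0.009 m and height (world z) of roller below 0.004 m), for 0.2 s.
At the end, for the whole second after the job is handed in: The roller stands upright (within 0.08 rad) on the table at rest in bay 3, its centre within 9 mm of the home point; all keys are up again (under 1 mm); no bystander is more than 20 mm from where it began (all of step 6 and angle between roller's own z axis and vertical below 0.08 rad and linear speed of roller below 0.01 m/s and value of joint each of key1, key2, key3, key4, key5 below 0.001 m and distance of each of parked_roller, parked_bush, grease_jar, bearing, screwdriver, motor, coupling from where it was at the start of the episode below 0.02 m); the robot touches nothing.
It fails at once if the key of the fourth or fifth bay is pressed (value of joint any of key4, key5 above 0.001 m).
It fails at once if the roller is lifted (over 10 mm) or tipped (over 0.35 rad) (height (world z) of roller above 0.01 m or angle between roller's own z axis and vertical above 0.35 rad).
It fails at once if a bystander is moved more than 20 mm (distance of any of parked_roller, parked_bush, grease_jar, bearing, screwdriver, motor, coupling from where it was at the start of the episode above 0.02 m).
It also fails if it takes over 64 s, if anything falls off the work surface, if the arm or the gripper's body presses on something with over 40 N, if the wrist force passes 120 N, or if a joint passes its speed limit or range.

## Working session

There is one attempt and no reset: what is moved stays moved. The work goes in short steps, Python scripts to look and compute and a shell command to move; the robot and the scene stay as the last step left them, time stands still between calls to the robot, and variables do not carry over. Pictures are saved under pics/ and viewed, and the job is handed in when it is done.

```bash
ls; mkdir -p pics
python3 - <<'E'
from bench import r, imaging
import cv2, numpy as np
print(r.sense())
for n in ["scene","top","wrist"]:
    im=imaging.snapshot(n); cv2.imwrite(f"pics/{n}0.png",im[:,:,::-1])
    c=imaging.camera_info(n); print(n,{k:np.round(v,3).tolist() if not isinstance(v,str) else v for k,v in c.items()})
E
```

```text
pics
{'time': 0.0, 'joint_pos': array([-7.37619682e+01,  7.51413247e+00,  8.53293925e+01, -9.13221729e-04,
        8.72616507e+01, -4.89370366e+00]), 'qd': array([-0.01790225, -0.06261381, -0.05621011, -0.01136555, -0.04588631,
        0.01590956]), 'joint_efforts': array([-1.27839194e-03, -5.69389379e+01, -5.00566328e+01, -3.57244135e-04,
        1.45165657e-02,  1.74152336e-05]), 'tool_pos': array([ 216.16302563, -559.11946532,  230.25351877]), 'tcp_rot': array([-1.79895130e+02, -8.06348684e-03,  2.11317725e+01]), 'ft_force': array([0.15978041, 0.9258335 , 0.22817927]), 'wrist_torque': array([ 0.01656922, -0.02694989,  0.01096151]), 'finger_gap': 85.56858156711037}
scene {'camera_matrix': [[454.62, 0.0, 323.353], [0.0, 454.62, 194.337], [0.0, 0.0, 1.0]], 'R': [[0.016, 1.0, 0.018], [0.699, 0.001, -0.715], [-0.715, 0.024, -0.699]], 't': [-42.593, -333.632, 1297.984]}
top {'camera_matrix': [[392.747, 0.0, 318.567], [0.0, 392.747, 196.759], [0.0, 0.0, 1.0]], 'R': [[0.0, -1.0, -0.005], [-0.989, 0.001, -0.147], [0.147, 0.005, -0.989]], 't': [8.071, 572.288, 672.052]}
wrist {'camera_matrix': [[309.707, 0.0, 319.25], [0.0, 309.707, 199.833], [0.0, 0.0, 1.0]], 'R': [[0.362, -0.932, -0.002], [-0.896, -0.349, 0.275], [-0.257, -0.098, -0.961]], 't': [-598.601, -34.646, 378.314]}
```

View pics/scene0.png

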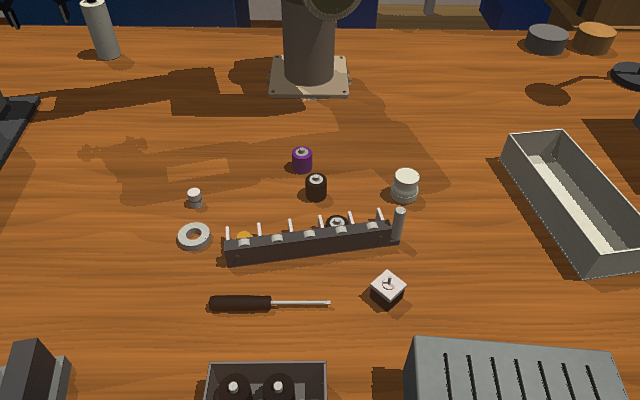

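View pics/top0.png

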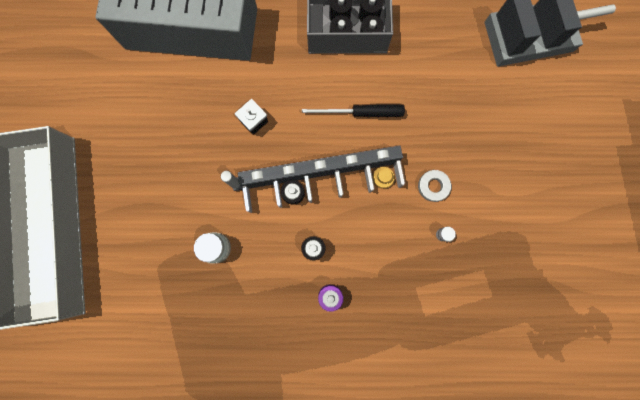

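View pics/wrist0.png

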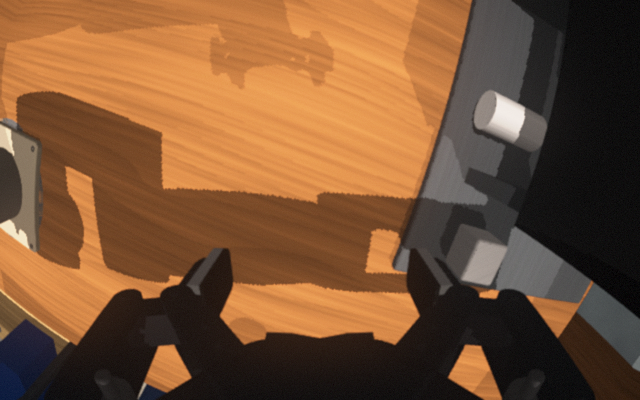

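The top view shows the post at (227,177) and keys 1–5 at about (257,175), (289,169), (320,165), (351,160) and (383,154). Things that could be taken for the roller:
- black standing roller at (313,248)
- purple roller at (331,298)
- parked short roller in bay 2 at (292,190)
- black rollers in the box at (340,15)

The description fits (313,248). I'll check it in a close crop and measure.

Run:
```python
import cv2, numpy as np
t=cv2.imread("pics/top0.png"); s=cv2.imread("pics/scene0.png")
a=cv2.resize(t[130:320,210:410],None,fx=4,fy=4,interpolation=cv2.INTER_CUBIC)[:590]
cv2.imwrite("pics/topcrop.png",cv2.resize(t[135:275,210:410],None,fx=4,fy=4,interpolation=cv2.INTER_CUBIC))
cv2.imwrite("pics/scenecrop.png",cv2.resize(s[140:275,215:415],None,fx=4,fy=4,interpolation=cv2.INTER_CUBIC))
```

```text
(no output)
```

View pics/topcrop.png

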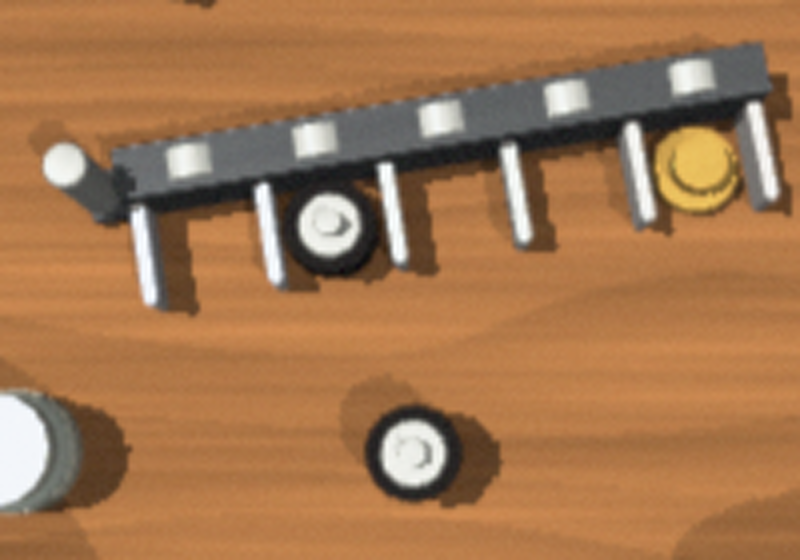

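View pics/scenecrop.png

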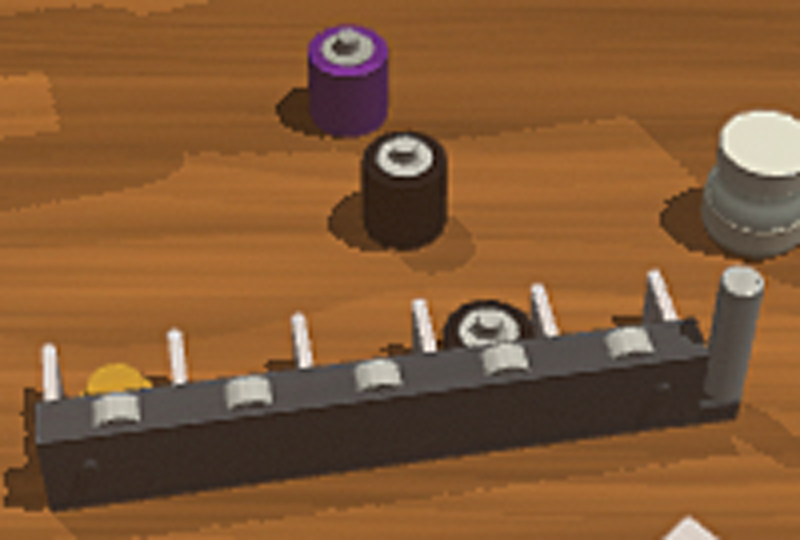

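The crop confirms the tall black roller, at top-crop (413,453) and scene-crop (405,190). Keys and post are clear. Next I get blob centroids and positions.

```bash
cat > h.py <<'E'
import numpy as np, cv2
from bench import r, imaging
def ray(c,px):
    K,R,t=[np.asarray(c[k],float) for k in("camera_matrix","R","t")]
    d=R.T@np.linalg.inv(K)@np.array([px[0],px[1],1.]); return -R.T@t, d/np.linalg.norm(d)
def plane(c,px,z):
    o,d=ray(c,px); return o+d*(z-o[2])/d[2]
def tri(c1,p1,c2,p2):
    o1,d1=ray(c1,p1);o2,d2=ray(c2,p2)
    s=np.linalg.lstsq(np.c_[d1,-d2],o2-o1,rcond=None)[0]
    a,b=o1+s[0]*d1,o2+s[1]*d2; return (a+b)/2,np.linalg.norm(a-b)
E
python3 - <<'E'
from h import *
def cents(fn,guess,rad=6):
    im=cv2.imread(fn); hsv=cv2.cvtColor(im,cv2.COLOR_BGR2HSV)
    m=((hsv[:,:,1]<60)&(hsv[:,:,2]>120)).astype(np.uint8)
    n,l,st,ce=cv2.connectedComponentsWithStats(m)
    out=[]
    for g in guess:
        k=np.argmin(np.hypot(*(ce[1:]-g).T))+1; out.append(ce[k]); print(g,ce[k].round(1),st[k][2:])
    return out
gt=[np.array(p)/4+[210,135] for p in [(189,160),(315,138),(441,118),(567,97),(692,76),(65,165),(412,455)]]
gs=[np.array(p)/4+[215,140] for p in [(630,342),(505,360),(379,376),(248,391),(116,408),(742,282),(405,157)]]
ct=imaging.camera_info("top");cs=imaging.camera_info("scene")
pt=cents("pics/top0.png",gt);ps=cents("pics/scene0.png",gs)
for i,z in enumerate([53]*5+[85,45]):
    print(i,"top",plane(ct,pt[i],z).round(1),"scene",plane(cs,ps[i],z).round(1),"tri",[np.round(q,1) for q in tri(ct,pt[i],cs,ps[i])])
for n,P,c in(("top",pt,ct),("scene",ps,cs)):
    X=np.array([plane(c,p,53) for p in P[:5]])[:,:2]
    y=np.array([116,58,0,-58,-116.]); m=X.mean(0); sl=(y@(X-m))/(y@y); print(n,"key3 fit",m,"dir y",sl,np.linalg.norm(sl),"yaw",np.degrees(np.arctan2(-sl[0],sl[1])))
E
```

```text
[257.25 175.  ] [256.6 174.5] [ 13  12 113]
[288.75 169.5 ] [288.2 169.3] [ 12  11 108]
[320.25 164.5 ] [319.5 164.1] [ 12  11 102]
[351.75 159.25] [351.1 159.1] [ 12  10 100]
[383. 154.] [382.5 153.8] [12 10 96]
[226.25 176.25] [225.7 175.9] [11 11 95]
[313.   248.75] [312.8 247.9] [ 17  17 217]
[372.5 225.5] [371.9 224.8] [12  7 62]
[341.25 230.  ] [338.4 224.5] [ 17  16 150]
[309.75 234.  ] [309.  232.8] [12  7 66]
[277.   237.75] [276.7 237.1] [12  8 71]
[244. 242.] [243.8 241.4] [12  8 74]
[400.5 210.5] [400.4 210. ] [10  7 58]
[316.25 179.25] [315.8 178.7] [14 10 88]
0 top [611.4 120.   53. ] scene [610.5 120.2  53. ] tri [array([611.3, 119.9,  53.8]), np.float64(0.2)]
1 top [621.1  62.9  53. ] scene [609.7  59.2  53. ] tri [array([618.8,  60.2,  63.3]), np.float64(3.6)]
2 top [630.7   6.1  53. ] scene [629.7   5.8  53. ] tri [array([630.5,   6. ,  53.9]), np.float64(0.3)]
3 top [639.9 -51.2  53. ] scene [639.6 -51.   53. ] tri [array([639.8, -51.1,  53.3]), np.float64(0.2)]
4 top [ 649.8 -108.5   53. ] scene [ 649.2 -107.9   53. ] tri [array([ 649.6, -108.1,   53.5]), np.float64(0.6)]
5 top [602.4 167.8  85. ] scene [603.7 168.8  85. ] tri [array([602.7, 168.6,  83.8]), np.float64(1.0)]
6 top [480.   18.1  45. ] scene [477.6  18.7  45. ] tri [array([480. ,  18.4,  47.1]), np.float64(0.7)]
top key3 fit [630.57610129   5.85868052] dir y [-0.16460385  0.98456428] 0.998229055547284 yaw 9.491185328675293
scene key3 fit [627.75133495   5.26483289] dir y [-0.18489153  0.9767009 ] 0.99404704764826 yaw 10.719368733407162
```

```bash
cat >> h.py <<'E'
from scipy.spatial.transform import Rotation as Ro
YAW=9.5; K3=np.array([630.5,6.0]); c,s=np.cos(np.radians(YAW)),np.sin(np.radians(YAW))
EX=np.array([c,s]);EY=np.array([-s,c])
def r2w(x,y): return K3+(x-12)*EX+y*EY
def w2r(p): d=np.asarray(p[:2])-K3; return np.array([12+d@EX,d@EY])
def row(x,y,z,yaw=0.):
    "rack x,y mm, z mm, yaw rel. to rack -> row in tool axes"
    st=r.sense(); p=st["tool_pos"]; R0=Ro.from_euler("xyz",st["tcp_rot"],degrees=True)
    R1=Ro.from_euler("xyz",[180,0,YAW+yaw],degrees=True)
    t=np.r_[r2w(x,y),z]
    print("row",np.round(R0.inv().apply(t-p)/10,2),np.round((R0.inv()*R1).as_rotvec(degrees=True),1))
def show():
    st=r.sense(); print("t",round(st["time"],2),"rack",w2r(st["tool_pos"]).round(1),"z",st["tool_pos"][2].round(1),"rot",st["tcp_rot"].round(1),"F",st["ft_force"].round(1),"gap",round(st["finger_gap"],1))
E
python3 -c "
from h import *
show(); row(12,131,150); print(w2r([479.8,18.3]))"
```

```text
t 0.15 rack [-489.9 -489.1] z 230.4 rot [-179.9   -0.    21.1] F [ 0.3 -0.4  0.7] gap 85.2
row [ 61.66 -50.6    8.13] [-0.1 -0.  11.6]
[-134.6031546   37.0039871]
```

```bash
python3 -m creep '61.7 -50.6 8.1 0 0 11.6 0;61.7 -50.6 8.1 0 0 11.6 0;61.7 -50.6 8.1 0 0 11.6 0;61.7 -50.6 8.1 0 0 11.6 0;61.7 -50.6 8.1 0 0 11.6 0;61.7 -50.6 8.1 0 0 11.6 0;61.7 -50.6 8.1 0 0 11.6 0;61.7 -50.6 8.1 0 0 11.6 0;61.7 -50.6 8.1 0 0 11.6 0;61.7 -50.6 8.1 0 0 11.6 0;61.7 -50.6 8.1 0 0 11.6 0;61.7 -50.6 8.1 0 0 11.6 0;61.7 -50.6 8.1 0 0 11.6 0;61.7 -50.6 8.1 0 0 11.6 0;61.7 -50.6 8.1 0 0 11.6 0;61.7 -50.6 8.1 0 0 11.6 0;61.7 -50.6 8.1 0 0 11.6 0;61.7 -50.6 8.1 0 0 11.6 0;61.7 -50.6 8.1 0 0 11.6 0;61.7 -50.6 8.1 0 0 11.6 0' 40
python3 -c "
from h import *
show(); row(12,131,90); row(12,131,62)
cv2.imwrite('pics/w1.png',imaging.snapshot('wrist')[:,:,::-1])
cv2.imwrite('pics/s1.png',cv2.resize(imaging.snapshot('scene')[100:300,200:440,::-1],None,fx=3,fy=3))"
```

```text
time: 2.15
tool_pos: [609.1, 134.0, 150.8]
tcp_rot: [-179.9, -0.0, 9.4]
ft_force: [-0.4, 0.3, -0.3]
finger_gap: -0.2
t 2.15 rack [ 12.  129.8] z 150.8 rot [-179.9   -0.     9.4] F [-0.4  0.3 -0.3] gap -0.2
row [-0.01 -0.11  6.08] [-0.1 -0.  -0.1]
row [-0.01 -0.11  8.88] [-0.1 -0.  -0.1]
```

View pics/w1.png

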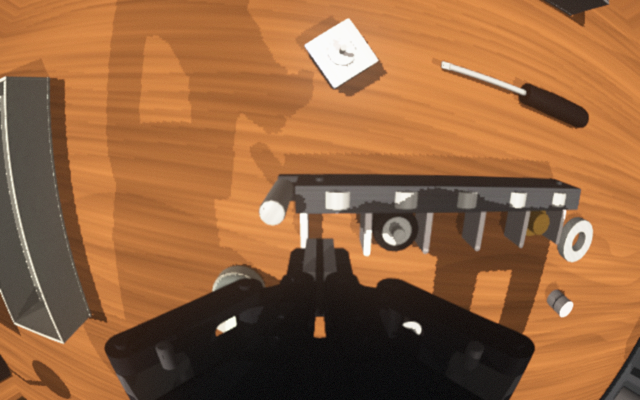

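View pics/s1.png

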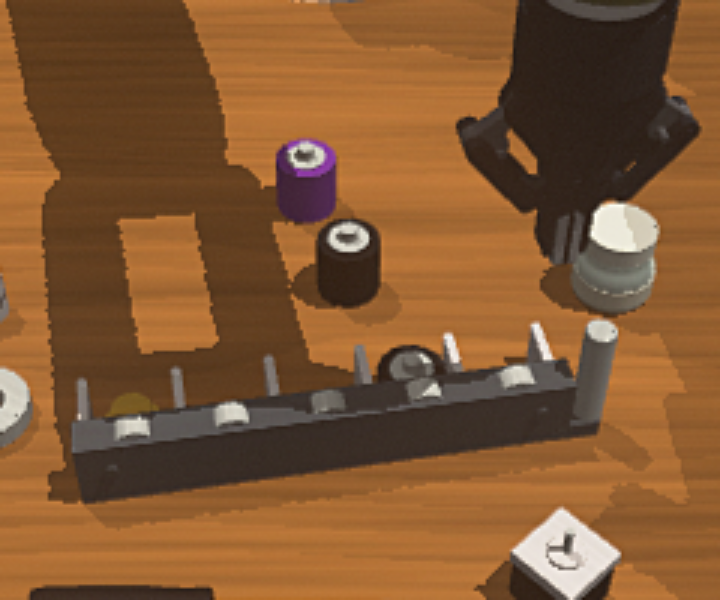

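Wrist view: keys lie at about (338,201), (405,199), (467,199), (518,199) and (559,199), with the post top at (271,212). Closed fingertips hang left of key 1, short of the post. I'll cross-check the rack pose from this view.

Run:
```python
from h import *
def wray(px,z):
    c=imaging.camera_info("wrist");K=c["camera_matrix"];R=np.asarray(c["R"]);t=np.asarray(c["t"])
    v=np.array([px[0]-K[0,2],px[1]-K[1,2]]);q=np.hypot(*v);th=q/K[0,0]
    d=R.T@np.r_[np.sin(th)*v/q,np.cos(th)]; o=-R.T@t; return o+d*(z-o[2])/d[2]
for p,z in [((338,201),53),((405,199.5),53),((467,199.5),53),((518,199.5),53),((559,199.5),53),((271.5,212.5),85)]:
    X=wray(p,z); print(X.round(1),w2r(X).round(1))
```

```text
[613.7 120.5  53. ] [ 14.3 115.7]
[624.2  65.9  53. ] [15.6 60.1]
[633.8   8.8  53. ] [15.7  2.3]
[643.3 -47.6  53. ] [ 15.8 -55. ]
[ 652.8 -104.    53. ] [  15.9 -112.1]
[606.3 169.   85. ] [ 15.  164.8]
```

Wrist puts the rack about 3 mm further in x than top/scene and agrees in y, so I'll aim at rack x 13. Descending now.

```bash
python3 -m creep '0.1 -0.1 5 0.1 0 0 0;0.1 -0.1 8 0.1 0 0 0;0.1 -0.1 9 0.1 0 0 0;0.1 -0.1 9 0.1 0 0 0;0.1 -0.1 9 0.1 0 0 0;0.1 -0.1 9 0.1 0 0 0'
python3 -c "
from h import *
show(); row(13,131,51)"
```

```text
time: 2.85
tool_pos: [612.0, 135.4, 63.8]
tcp_rot: [-179.8, -0.3, 9.4]
ft_force: [-0.7, -0.2, -0.3]
finger_gap: -0.4
t 2.85 rack [ 15.2 130.7] z 63.8 rot [-179.8   -0.3    9.4] F [-0.7 -0.2 -0.3] gap -0.4
row [-0.22 -0.03  1.27] [-0.2 -0.3 -0.1]
```

```bash
python3 -m creep '-0.2 0 0.4 0 -0.3 0 0;-0.2 0 0.8 0 -0.3 0 0;-0.2 0 1 0 -0.3 0 0;-0.2 0 1 0 -0.3 0 0;-0.2 0 1 0 -0.3 0 0'
python3 -c "
from h import *
show()"
python3 -m creep '0 0 0.05 0 0 0 0;0 0 0.1 0 0 0 0;0 0 0.1 0 0 0 0'
python3 -c "
from h import *
show()"
```

```text
time: 3.35
tool_pos: [609.9, 135.2, 53.5]
tcp_rot: [-179.8, 0.0, 9.4]
ft_force: [-0.2, -0.3, -0.0]
finger_gap: -0.4
t 3.35 rack [ 13.  130.8] z 53.5 rot [-179.8    0.     9.4] F [-0.2 -0.3 -0. ] gap -0.4
time: 3.65
tool_pos: [609.9, 135.1, 52.4]
tcp_rot: [-179.8, 0.1, 9.4]
ft_force: [-0.4, 0.2, -0.5]
finger_gap: -0.2
t 3.65 rack [ 13.  130.8] z 52.4 rot [-1.798e+02  1.000e-01  9.400e+00] F [-0.4  0.2 -0.5] gap -0.2
```

```bash
python3 -m creep '0 0 0.06 0 0 0 0;0 0 0.12 0 0 0 0;0 0 0.12 0 0 0 0'
python3 -c "
from h import *
show()"
```

```text
time: 3.95
tool_pos: [609.8, 135.2, 51.1]
tcp_rot: [-179.8, 0.1, 9.4]
ft_force: [0.1, 0.4, 0.4]
finger_gap: -0.3
t 3.95 rack [ 12.9 130.8] z 51.1 rot [-1.798e+02  1.000e-01  9.400e+00] F [0.1 0.4 0.4] gap -0.3
```

```bash
python3 -m creep '0 0 0.06 0 0 0 0;0 0 0.12 0 0 0 0;0 0 0.12 0 0 0 0'
python3 -c "
from h import *
show()"
```

```text
time: 4.25
tool_pos: [609.8, 135.2, 50.1]
tcp_rot: [-179.8, 0.1, 9.4]
ft_force: [-1.7, 0.2, 2.5]
finger_gap: -0.2
t 4.25 rack [ 12.9 130.8] z 50.1 rot [-1.798e+02  1.000e-01  9.400e+00] F [-1.7  0.2  2.5] gap -0.2
```

Light rail contact at z≈50. Sliding along the rail toward bay 2, about 0.5 mm higher.

```bash
python3 -m creep '0 0.5 -0.05 0 0 0 0;0 1 -0.05 0 0 0 0;0 1.5 -0.05 0 0 0 0;0 2 -0.05 0 0 0 0;0 2.5 -0.05 0 0 0 0;0 3 -0.05 0 0 0 0;0 3.5 -0.05 0 0 0 0;0 4 -0.05 0 0 0 0;0 4.2 -0.05 0 0 0 0;0 4.2 -0.05 0 0 0 0'
python3 -c "
from h import *
show();row(13,30,50.5)
cv2.imwrite('pics/s2.png',cv2.resize(imaging.snapshot('scene')[100:300,200:440,::-1],None,fx=3,fy=3))"
```

```text
time: 5.25
tool_pos: [616.7, 93.3, 50.4]
tcp_rot: [-179.8, 0.1, 9.4]
ft_force: [-0.3, 0.7, -1.2]
finger_gap: -0.3
t 5.25 rack [12.8 88.4] z 50.4 rot [-1.798e+02  1.000e-01  9.400e+00] F [-0.3  0.7 -1.2] gap -0.3
row [ 0.03  5.84 -0.02] [-0.2  0.1 -0.1]
```

View pics/s2.png

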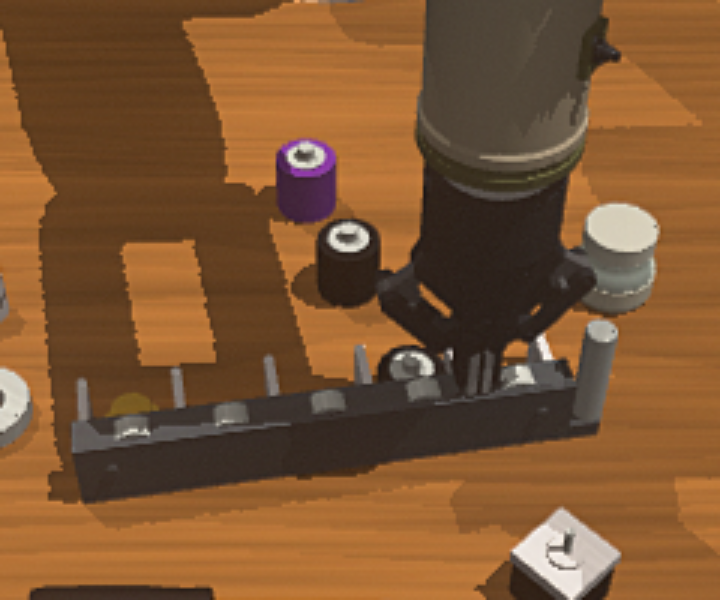

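The fingertips sit on the rail between keys 1 and 2, at crop (478,385). Continuing over key 2.

```bash
python3 -m creep '0 0.5 0 0 0 0 0;0 1 0 0 0 0 0;0 1.5 0 0 0 0 0;0 2 0 0 0 0 0;0 2.5 0 0 0 0 0;0 3 0 0 0 0 0;0 3.5 0 0 0 0 0;0 4 0 0 0 0 0;0 4.5 0 0 0 0 0;0 5 0 0 0 0 0;0 5.5 0 0 0 0 0;0 5.9 0 0 0 0 0;0 5.9 0 0 0 0 0'
python3 -c "
from h import *
show();row(12.5,0,50.5)"
```

```text
time: 6.6
tool_pos: [626.4, 34.7, 50.2]
tcp_rot: [-179.8, 0.1, 9.4]
ft_force: [-0.1, 0.6, 0.2]
finger_gap: -0.2
t 6.6 rack [12.7 29. ] z 50.2 rot [-1.798e+02  1.000e-01  9.400e+00] F [-0.1  0.6  0.2] gap -0.2
row [-0.01  2.9  -0.04] [-0.2  0.1 -0.1]
```

```bash
python3 -m creep '0 0.5 0 0 0 0 0;0 1 0 0 0 0 0;0 1.5 0 0 0 0 0;0 2 0 0 0 0 0;0 2.5 0 0 0 0 0;0 2.8 0 0 0 0 0;0 2.8 0 0 0 0 0;0 2.8 0.03 0 0 0 0;0 2.8 0.03 0 0 0 0'
python3 -c "
from h import *
show()
cv2.imwrite('pics/s3.png',cv2.resize(imaging.snapshot('scene')[100:300,200:440,::-1],None,fx=3,fy=3))"
```

```text
time: 7.5
tool_pos: [631.2, 6.9, 50.2]
tcp_rot: [-179.9, 0.0, 9.4]
ft_force: [-0.1, -2.7, 3.0]
finger_gap: -0.1
t 7.5 rack [12.8  0.7] z 50.2 rot [-179.9    0.     9.4] F [-0.1 -2.7  3. ] gap -0.1
```

View pics/s3.png

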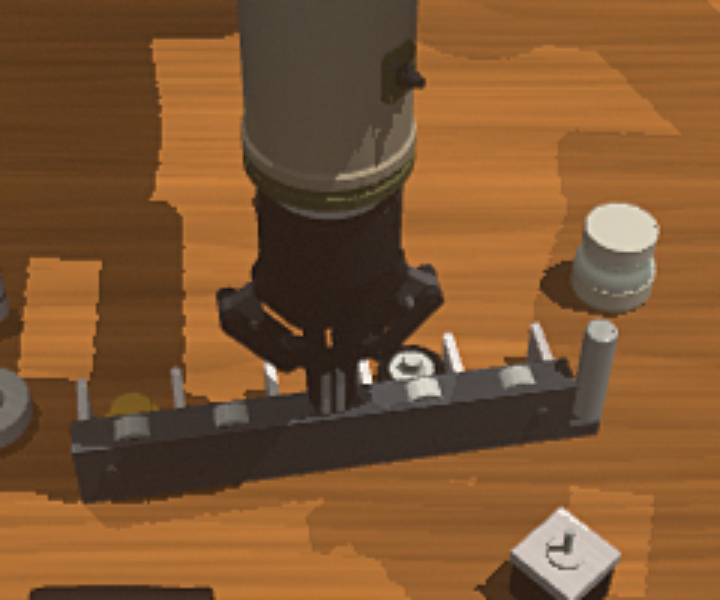

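Key 3 is under the fingertip at (330,395), while keys 1 and 2 are up again. Now lift clear and go behind the roller.

```bash
python3 -m creep '0 0 -3 0 0 0 0;0 0 -7 0 0 0 0;0 0 -11 0 0 0 0;0 0 -13 0 0 0 0;0 0 -13 0 0 0 0;0 0 -13 0 0 0 0'
python3 -c "
from h import *
show();row(-185.5,68.8,180,-32); row(-185.5,68.8,14,-32)"
```

```text
time: 8.15
tool_pos: [631.3, 7.0, 180.0]
tcp_rot: [-179.9, 0.0, 9.4]
ft_force: [0.4, 0.1, -0.4]
finger_gap: 0.2
t 8.15 rack [13.   0.8] z 180.0 rot [-179.9    0.     9.4] F [ 0.4  0.1 -0.4] gap 0.2
row [-19.86  -6.77   0.02] [-0.1  0.1 31.9]
row [-19.85  -6.73  16.62] [-0.1  0.1 31.9]
```

```bash
python3 -m creep '-4.5 -1.6 0 0 0 7 1.4;-9 -3.2 0 0 0 14 1.4;-13.5 -4.8 0 0 0 21 1.4;-18 -6.2 0 0 0 28 1.4;-19.9 -6.8 0 0 0 32 1.4;-19.9 -6.8 0 0 0 32 1.4;-19.9 -6.8 0 0 0 32 1.4;-19.9 -6.8 0 0 0 32 1.4'
python3 -c "
from h import *
show();row(-185.5,68.8,14,-32)
cv2.imwrite('pics/t4.png',cv2.resize(imaging.snapshot('top')[130:330,190:430,::-1],None,fx=3,fy=3))
cv2.imwrite('pics/w4.png',imaging.snapshot('wrist')[:,:,::-1])"
```

```text
time: 8.95
tool_pos: [424.1, 41.5, 179.5]
tcp_rot: [-179.9, 0.2, -22.5]
ft_force: [-0.2, -0.9, -0.3]
finger_gap: 14.2
t 8.95 rack [-185.7   69.1] z 179.5 rot [-179.9    0.2  -22.5] F [-0.2 -0.9 -0.3] gap 14.2
row [ 0.08  0.03 16.55] [-0.1  0.2 -0. ]
```

View pics/t4.png

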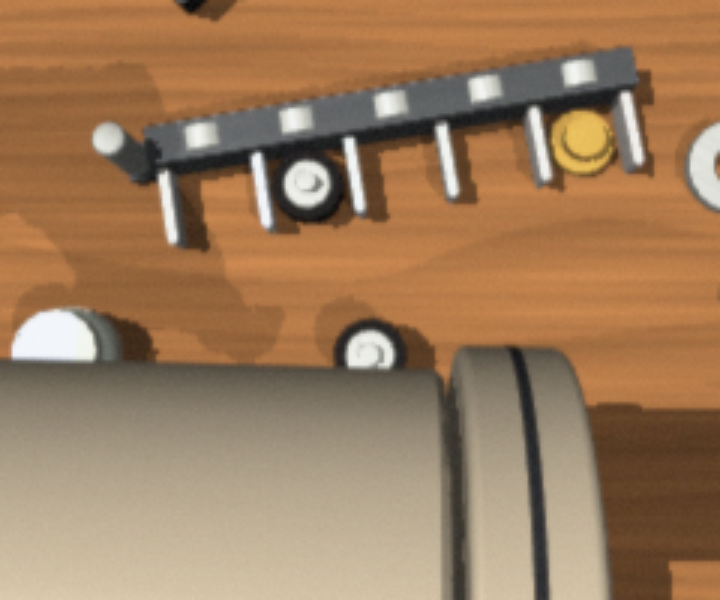

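View pics/w4.png

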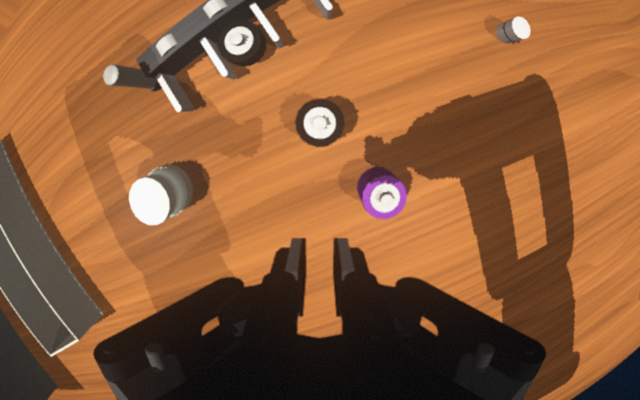

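The wrist view has the black roller straight ahead at (320,122), purple at (385,195) to the right and the jar at (150,200) to the left. Checking clearances and the roller's bearing.

```bash
cat >> h.py <<'E'
def wray(px,z):
    c=imaging.camera_info("wrist");K=c["camera_matrix"];R=np.asarray(c["R"]);t=np.asarray(c["t"])
    v=np.array([px[0]-K[0,2],px[1]-K[1,2]]);q=np.hypot(*v);th=q/K[0,0]
    d=R.T@np.r_[np.sin(th)*v/q,np.cos(th)]; o=-R.T@t; return o+d*(z-o[2])/d[2]
E
python3 - <<'E'
from h import *
st=r.sense();T=st["tool_pos"];R0=Ro.from_euler("xyz",st["tcp_rot"],degrees=True)
for n,p,z in [("roller",(320,122.5),45),("purple",(385.5,198),45),("jar",(150,201),58),("key1",(167,44),53),("post",(112,75),85)]:
    X=wray(p,z); print(n,X.round(1),"rack",w2r(X).round(1),"tool",R0.inv().apply(X-T).round(1))
E
```

```text
roller [482.3  18.7  45. ] rack [-132.   37.] tool [ 62.7  -1.1 134.6]
purple [394.8 -11.7  45. ] rack [-223.4   21.4] tool [ -6.5  60.6 134.7]
jar [483.1 199.9  58. ] rack [-101.4  215.6] tool [  -6.3 -168.7  122. ]
key1 [611.6 118.4  53. ] rack [ 11.9 114. ] tool [ 143.7 -142.8  126.6]
post [602.7 166.7  85. ] rack [ 11.1 163.1] tool [ 116.9 -184.    94.7]
```

```bash
python3 -m creep '0.8 0 4 0 0.2 0 1.4;0.8 0 8 0 0.2 0 1.4;0.8 0 12 0 0.2 0 1.4;0.8 0 15 0 0.2 0 1.4;0.8 0 16.5 0 0.2 0 1.4;0.8 0 16.5 0 0.2 0 1.4;0.8 0 16.5 0 0.2 0 1.4'
python3 -c "
from h import *
show()
cv2.imwrite('pics/w5.png',imaging.snapshot('wrist')[:,:,::-1])"
```

```text
time: 9.75
tool_pos: [431.6, 38.6, 14.8]
tcp_rot: [-179.9, -0.0, -22.6]
ft_force: [0.1, -0.3, 0.1]
finger_gap: 14.1
t 9.75 rack [-178.8   65. ] z 14.8 rot [-179.9   -0.   -22.6] F [ 0.1 -0.3  0.1] gap 14.1
```

View pics/w5.png

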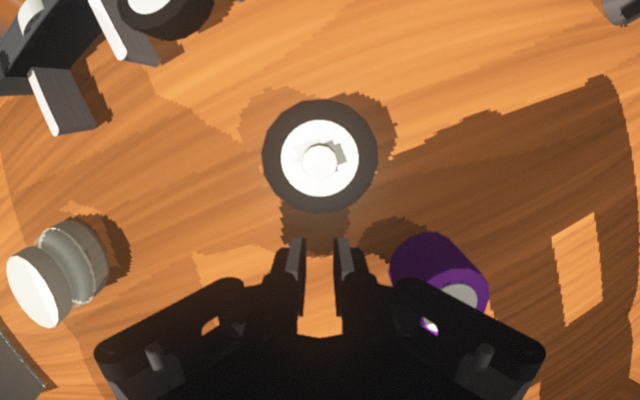

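Roller is centred on the finger notch at (320,157). Pushing diagonally at about 50 mm/s.

```bash
python3 -m creep '0.5 0 0 0 0 0 1.4;1 0 0 0 0 0 1.4;1.4 0 0 0 0 0 1.4;1.7 0 0 0 0 0 1.4;2.0 0 0 0 0 0 1.4;2.3 0 0 0 0 0 1.4;2.6 0 0 0 0 0 1.4;3 0 0 0 0 0 1.4;3.4 0 0 0 0 0 1.4;3.8 0 0 0 0 0 1.4;4 0 0 0 0 0 1.4;4 0 0 0 0 0 1.4'
python3 -c "
from h import *
show()
cv2.imwrite('pics/w6.png',imaging.snapshot('wrist')[:,:,::-1])"
```

```text
time: 11.0
tool_pos: [469.7, 23.1, 15.7]
tcp_rot: [-179.9, -0.1, -22.6]
ft_force: [0.4, 0.4, -0.5]
finger_gap: 13.9
t 11.0 rack [-143.7   43.4] z 15.7 rot [-1.799e+02 -1.000e-01 -2.260e+01] F [ 0.4  0.4 -0.5] gap 13.9
```

View pics/w6.png

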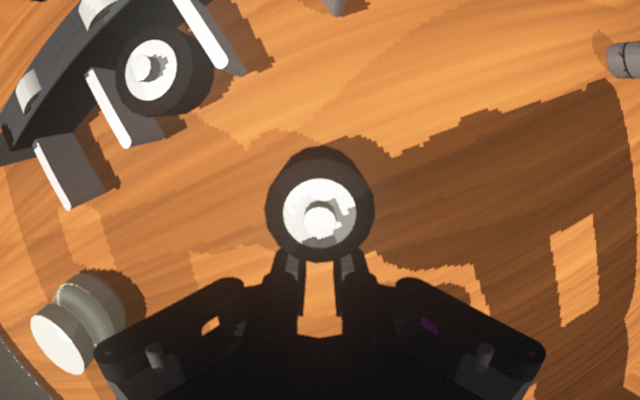

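The roller stands upright in the notch at (320,212). Finishing the diagonal.

```bash
python3 -m creep '0.4 0 0.1 0 0 0 1.4;0.8 0 0.1 0 0 0 1.4;1.2 0 0.1 0 0 0 1.4;1.6 0 0.1 0 0 0 1.4;2.0 0 0.1 0 0 0 1.4;2.4 0 0.1 0 0 0 1.4;2.8 0 0.1 0 0 0 1.4;3.2 0 0.1 0 0 0 1.4;3.6 0 0.1 0 0 0 1.4;4 0 0.1 0 0 0 1.4;4.4 0 0.1 0 0 0 1.4;4.7 0 0.1 0 0 0 1.4;4.9 0 0.1 0 0 0 1.4;4.9 0 0.1 0 0 0 1.4'
python3 -c "
from h import *
show()
cv2.imwrite('pics/w7.png',imaging.snapshot('wrist')[:,:,::-1])
cv2.imwrite('pics/s7.png',cv2.resize(imaging.snapshot('scene')[100:300,200:440,::-1],None,fx=3,fy=3))"
```

```text
time: 12.45
tool_pos: [515.2, 4.2, 14.9]
tcp_rot: [-179.9, -0.1, -22.6]
ft_force: [-0.3, 0.2, 0.8]
finger_gap: 13.6
t 12.45 rack [-102.    17.3] z 14.9 rot [-1.799e+02 -1.000e-01 -2.260e+01] F [-0.3  0.2  0.8] gap 13.6
```

View pics/w7.png

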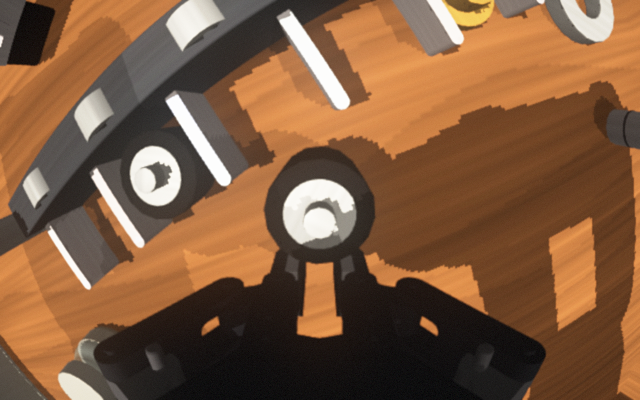

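View pics/s7.png

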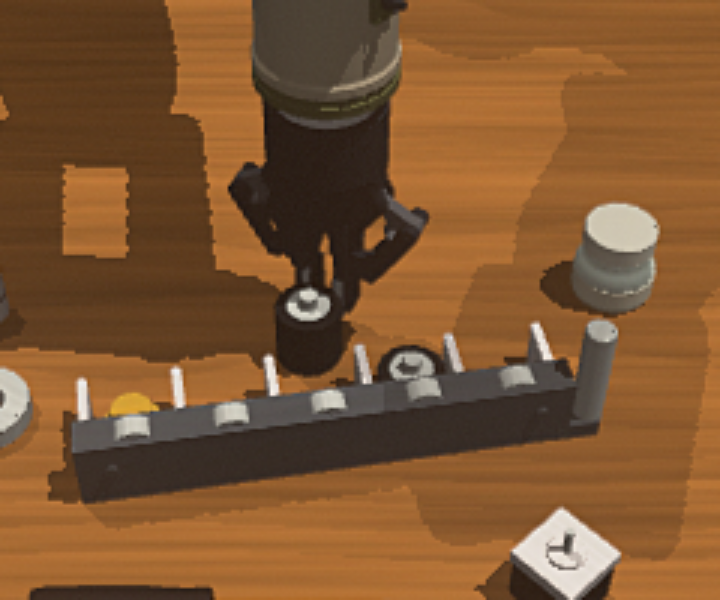

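The roller is upright before bay 3; wrist shows it at (320,213), with the bay 3 divider ends at (225,182) and (343,105). Measuring roller and dividers.

Run:
```python
from h import *
for n,p,z in [("roller wrist",(320,213.5),45),("divL tip",(225,182),34),("divL root",(170,95),34),("divR tip",(343,105),34),("key2",(94,115),53),("key3",(196,25),53),("divR root",(285,13),34)]:
    X=wray(p,z); print(n,X.round(1),"rack",w2r(X).round(1))
cs=imaging.camera_info("scene")
X=plane(cs,(308/3+200,303/3+100),45); print("roller scene",X.round(1),w2r(X).round(1))
for n,p in (("dL",(360,347)),("dR",(268,357))):
    X=plane(cs,(p[0]/3+200,p[1]/3+100),34); print(n,w2r(X).round(1))
```

```text
roller wrist [546.4  -7.4  45. ] rack [-73.2   0.7]
divL tip [570.8  25.6  34. ] rack [-43.6  29.2]
divL root [615.1  32.7  34. ] rack [ 1.2 28.8]
divR tip [580.7 -31.2  34. ] rack [-43.3 -28.5]
key2 [620.9  60.1  53. ] rack [11.4 54.9]
key3 [628.8   5.5  53. ] rack [10.2 -0.2]
divR root [624.6 -24.8  34. ] rack [  1.1 -29.4]
roller scene [541.7  -6.9  45. ] [-77.7   1.9]
dL [-44.1  30.1]
dR [-45.2 -28.6]
```

Roller ≈ (-74, 0.8) and bay middle ≈ y 0.3 in the rack frame. I'll back off, square up to the bay and push straight.

```bash
python3 -m creep '-0.5 0 0 0 0 0 1.4;-1 0 0 0 0 0 1.4;-1.8 0 0 0 0 0 1.4;-2.2 0 0 0 0 0 1.4;-2.2 0 0 0 0 0 1.4'
python3 -c "
from h import *
show(); row(-124,0.3,14.5,0)"
```

```text
time: 13.05
tool_pos: [493.9, 13.1, 14.7]
tcp_rot: [-179.9, -0.1, -22.6]
ft_force: [0.3, -0.5, -0.1]
finger_gap: 14.2
t 13.05 rack [-121.6   29.6] z 14.7 rot [-1.799e+02 -1.000e-01 -2.260e+01] F [ 0.3 -0.5 -0.1] gap 14.2
row [1.35 2.61 0.02] [ -0.1  -0.1 -32.1]
```

```bash
python3 -m creep '0.2 0.7 0 0 0 -8 1.4;0.4 1.5 0 0 0 -16 1.4;0.6 2.2 0 0 0 -24 1.4;0.8 2.9 0 0 0 -32 1.4;0.8 2.9 0 0 0 -32 1.4;0.8 2.9 0 0 0 -32 1.4'
python3 -c "
from h import *
show(); row(-107,0.3,14.5,0)
cv2.imwrite('pics/w8.png',imaging.snapshot('wrist')[:,:,::-1])"
```

```text
time: 13.65
tool_pos: [490.3, -16.7, 14.8]
tcp_rot: [-180.0, -0.2, 9.2]
ft_force: [0.9, -0.4, 0.7]
finger_gap: 13.9
t 13.65 rack [-130.1    0.7] z 14.8 rot [-180.    -0.2    9.2] F [ 0.9 -0.4  0.7] gap 13.9
row [2.31 0.03 0.04] [-0.  -0.2 -0.3]
```

View pics/w8.png

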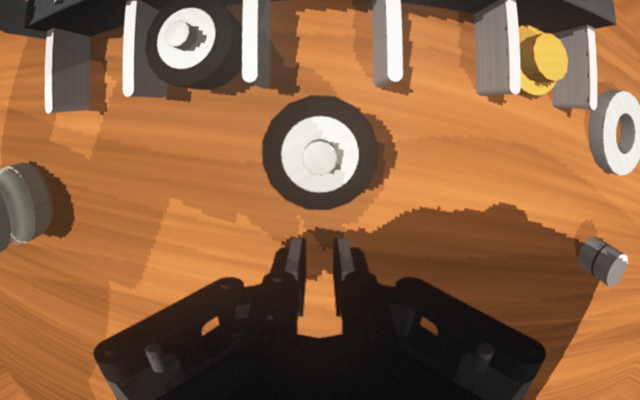

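Roller (320,155) and notch (320) are centred between the bay 3 dividers (249 and 396). Pushing straight in.

```bash
python3 -m creep '0.6 0 0 0 0 -0.3 1.4;1.2 0 0 0 0 -0.3 1.4;1.6 0 0 0 0 -0.3 1.4;1.9 0 0 0 0 -0.3 1.4;2.2 0 0 0 0 -0.3 1.4;2.5 0 0 0 0 -0.3 1.4;2.8 0 0 0 0 -0.3 1.4;3.1 0 0 0 0 -0.3 1.4;3.4 0 0 0 0 -0.3 1.4;3.7 0 0 0 0 -0.3 1.4;4 0 0 0 0 -0.3 1.4;4.2 0 0 0 0 -0.3 1.4;4.2 0 0 0 0 -0.3 1.4'
python3 -c "
from h import *
show(); row(-54,0.3,14.5,0)
cv2.imwrite('pics/w9.png',imaging.snapshot('wrist')[:,:,::-1])"
```

```text
time: 15.0
tool_pos: [532.1, -9.8, 14.9]
tcp_rot: [-180.0, -0.2, 9.5]
ft_force: [-0.5, 0.9, 0.5]
finger_gap: 13.6
t 15.0 rack [-87.7   0.7] z 14.9 rot [-180.    -0.2    9.5] F [-0.5  0.9  0.5] gap 13.6
row [3.37 0.04 0.06] [-0.  -0.2 -0. ]
```

View pics/w9.png

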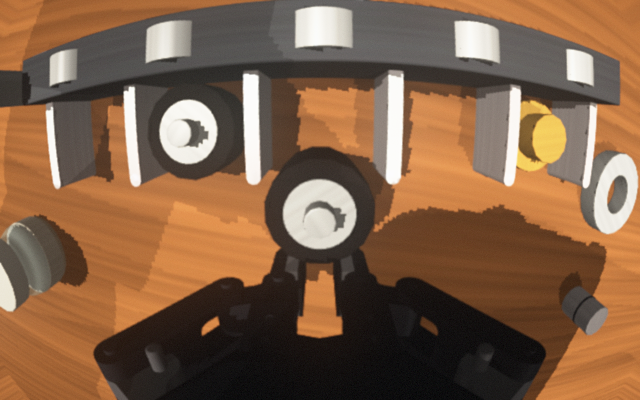

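Upright and entering bay 3; the bay middle (324) is about 1.5 mm right of the roller (320), so I add 1 mm in tool y.

```bash
python3 -m creep '0.3 0.05 0 0 0 0 1.4;0.6 0.1 0 0 0 0 1.4;0.9 0.1 0 0 0 0 1.4;1.2 0.1 0 0 0 0 1.4;1.5 0.1 0 0 0 0 1.4;1.8 0.1 0 0 0 0 1.4;2.1 0.1 0 0 0 0 1.4;2.4 0.1 0 0 0 0 1.4;2.7 0.1 0 0 0 0 1.4;2.9 0.1 0 0 0 0 1.4;2.9 0.1 0 0 0 0 1.4'
python3 -c "
from h import *
show(); row(-54,0,14.5,0)
cv2.imwrite('pics/w10.png',imaging.snapshot('wrist')[:,:,::-1])"
```

```text
time: 16.15
tool_pos: [561.2, -6.0, 15.2]
tcp_rot: [-180.0, -0.2, 9.5]
ft_force: [-1.3, 0.5, -0.7]
finger_gap: 13.8
t 16.15 rack [-58.3  -0.4] z 15.2 rot [-180.    -0.2    9.5] F [-1.3  0.5 -0.7] gap 13.8
row [ 0.43 -0.04  0.07] [-0.  -0.2  0. ]
```

View pics/w10.png

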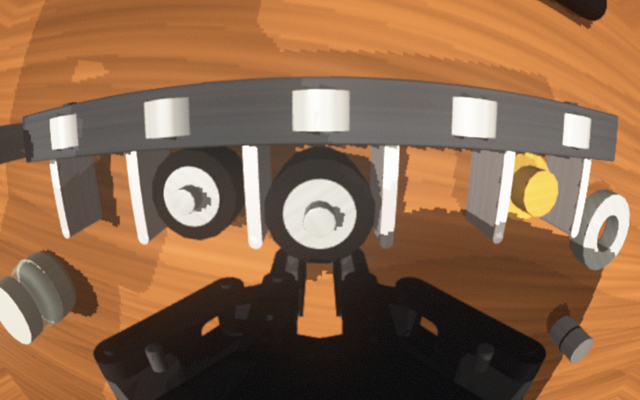

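Nearly home and centred, with the roller at (320,213) and key 3 at (321,110). Creeping in until contact with the stop face.

```bash
python3 -m creep '0.1 0 0 0 0 0 1.4;0.2 0 0 0 0 0 1.4;0.3 0 0 0 0 0 1.4;0.3 0 0 0 0 0 1.4'
python3 -m creep '0.1 0 0 0 0 0 1.4;0.15 0 0 0 0 0 1.4;0.15 0 0 0 0 0 1.4'
python3 -c "
from h import *
show()"
```

```text
time: 16.6
tool_pos: [564.2, -5.5, 15.2]
tcp_rot: [-180.0, -0.2, 9.5]
ft_force: [-1.0, -0.0, -0.2]
finger_gap: 14.1
time: 16.9
tool_pos: [565.7, -5.2, 15.2]
tcp_rot: [-180.0, -0.2, 9.5]
ft_force: [-0.5, -0.4, -0.5]
finger_gap: 13.8
t 16.9 rack [-53.7  -0.4] z 15.2 rot [-180.    -0.2    9.5] F [-0.5 -0.4 -0.5] gap 13.8
```

```bash
python3 -m creep '0.1 0 0 0 0 0 1.4;0.15 0 0 0 0 0 1.4;0.15 0 0 0 0 0 1.4'
python3 -c "
from h import *
show()"
```

```text
time: 17.2
tool_pos: [566.6, -5.1, 15.1]
tcp_rot: [-180.0, -0.1, 9.5]
ft_force: [-5.9, -1.4, 3.1]
finger_gap: 14.0
t 17.2 rack [-52.9  -0.4] z 15.1 rot [-1.8e+02 -1.0e-01  9.5e+00] F [-5.9 -1.4  3.1] gap 14.0
```

```bash
python3 -m creep '0.1 0 0 0 0 0 1.4;0.15 0 0 0 0 0 1.4;0.15 0 0 0 0 0 1.4'
python3 -c "
from h import *
show()
cv2.imwrite('pics/w11.png',imaging.snapshot('wrist')[:,:,::-1])"
```

```text
time: 17.5
tool_pos: [566.6, -5.1, 15.0]
tcp_rot: [-180.0, 0.0, 9.5]
ft_force: [-10.2, -1.2, 7.1]
finger_gap: 14.1
t 17.5 rack [-52.8  -0.4] z 15.0 rot [-180.     0.     9.5] F [-10.2  -1.2   7.1] gap 14.1
```

View pics/w11.png

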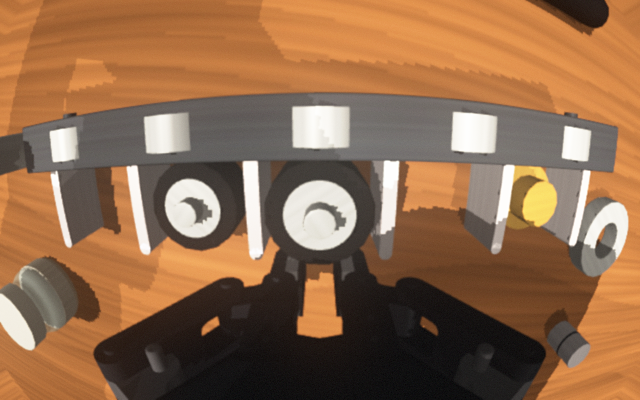

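Force rose to 10 N with no further motion, so the roller is against the stop. Backing straight out, then lifting.

```bash
python3 -m creep '-0.3 0 0 0 0 0 1.4;-0.8 0 0 0 0 0 1.4;-1.6 0 0 0 0 0 1.4;-2.8 0 0 0 0 0 1.4;-4 0 0 0 0 0 1.4;-5 0 0 0 0 0 1.4;-5 0 -2 0 0 0 1.4;-5 0 -6 0 0 0 1.4;-5 0 -10 0 0 0 1.4;-5 0 -14 0 0 0 1.4;-5 0 -18 0 0 0 1.4;-9 0 -20 0 0 0 1.4;-13 0 -20 0 0 0 1.4;-17 0 -20 0 0 0 1.4;-17 0 -20 0 0 0 1.4;-17 0 -20 0 0 0 1.4'
python3 -c "
from h import *
show()
cv2.imwrite('pics/t12.png',cv2.resize(imaging.snapshot('top')[110:260,190:450,::-1],None,fx=3,fy=3))
cv2.imwrite('pics/s12.png',cv2.resize(imaging.snapshot('scene')[130:310,170:440,::-1],None,fx=2.9,fy=2.9))"
```

```text
time: 19.15
tool_pos: [398.8, -33.4, 215.4]
tcp_rot: [-180.0, -0.1, 9.5]
ft_force: [0.3, 0.2, 0.1]
finger_gap: 14.2
t 19.15 rack [-223.    -0.6] z 215.4 rot [-1.8e+02 -1.0e-01  9.5e+00] F [0.3 0.2 0.1] gap 14.2
```

View pics/t12.png

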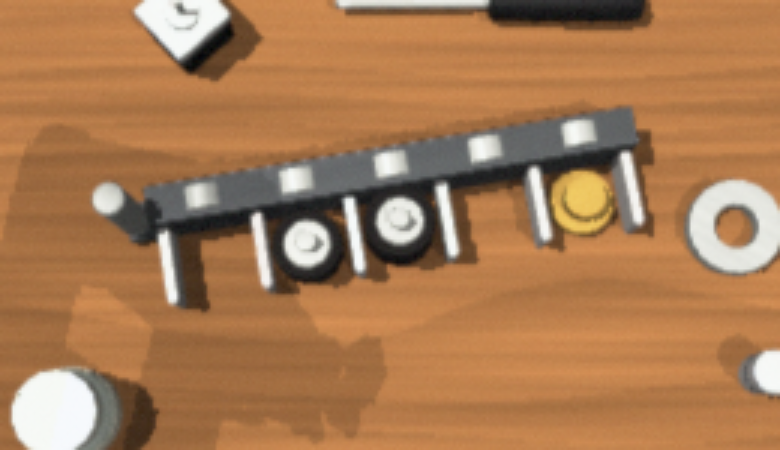

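View pics/s12.png

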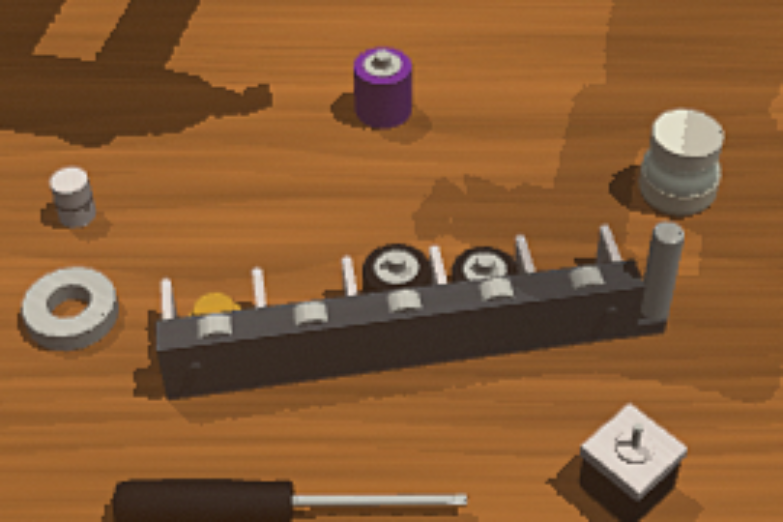

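Run:
```python
from h import *
ct=imaging.camera_info("top");cs=imaging.camera_info("scene")
X=plane(ct,(399.5/3+190,220.5/3+110),45);print("top",w2r(X).round(1))
Y=plane(cs,(397/2.9+170,265/2.9+130),45);print("scene",w2r(Y).round(1))
print("home -22, 0"); show()
a=cv2.imread("pics/top0.png").astype(int);b=imaging.snapshot("top")[:,:,::-1].astype(int)
d=(np.abs(a-b).max(2)>90)[60:260,190:470].astype(np.uint8)
n,l,st,c=cv2.connectedComponentsWithStats(d)
print([(c[i]+[190,60]).round().tolist()+[int(st[i][4])] for i in range(1,n) if st[i][4]>8])
```

```text
top [-22.8  -0.8]
scene [-23.8   1.7]
home -22, 0
t 19.25 rack [-222.    -0.7] z 215.5 rot [-180.    -0.     9.5] F [-0.1 -0.   0.4] gap 14.3
[[325.0, 187.0, 332], [317.0, 249.0, 530]]
```

Roller measures (-23, 0±1.5) mm against home at (-22, 0). Since the start picture, only the roller's old and new spots have changed, and the hand is clear. Handing in.

```bash
python3 -c "
from bench import r
print(r.hand_in())"
```

```text
the job is handed in; nothing more can be done
None
```

I ran the closed fingertips along the back rail from the post end over keys 1, 2 and 3, with the tips at z ≈ 50 mm. I lifted off at key 3, so the hand never got near keys 4 or 5. Then I pushed the tall black roller in a two-finger notch, first diagonally to line it up and then straight into bay 3. At the end the force rose to about 10 N with no further motion. I handed in at about 19 s of the 64 s allowed.

**Roller:** the top view puts it at rack (-22.8, -0.8) mm and the scene view at (-23.8, 1.7) mm, against home at (-22, 0). Both are within 3 mm. It stood upright in every picture I took.

**Keys:** all five look up in the final pictures. I never read key travel directly. That keys 1 to 3 were pressed rests on the tips running at z ≈ 50 mm and on the forces: about 2.5 N at first touch beside key 1 and 3 N at key 3.

**Other things:** comparing the top view with the start picture, the only marked changes around the rack are at the roller's old and new spots. The hand finished about 215 mm above the table with no force on it.

**Disagreement:** from its first pose the wrist camera put the rack about 3 mm further from the robot than the other two cameras, so I aimed 1 mm further in for the keys. In later wrist views the gap was within about 2 mm for the keys and up to about 4 mm for the divider ends. I ended the final push on contact rather than on position.

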